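# Check a carved printing block through a reading lens

## Task

Take the reading lens by its handle from its blue rest and, keeping it level with the glass at the height of the orange bar on the block's post, hold it still for about a second centred over the yellow dot on the carved block. Then hold it the same way over the red dot and finish there, still holding the lens up in the gripper. Do not let the lens touch the block or its post, do not shift the orange bar, and leave the mug, the jar and the brush alone.

Things in the scene. Friction and masses are not known exactly. Their poses are not given: they have to be found in the camera images.
- lens: Loose reading lens, 80 to 126 g: clear glass in a dark steel rim (76 mm outer diameter, 10 thick), flat-sided dark wood handle. Origin: centre of the glass, mid-thickness; z is the glass's axis, up. The handle runs along -x, 45 to 157 mm from the origin, 18 wide (y), 14 high, centred on z = 0. Mass centre about 55 mm along it. Lies level in the rest, origin 45 mm above the table.
- rest: Fixed blue rest, base 200 (x) by 80 by 10 mm, origin under its centre, axes parallel to the lying lens's; the glass centre is at x = +62 mm. A pad (x 39 to 85, 40 high) carries the rim, a notch (x -82 to -62, lips 48 high, open on top) the handle. From x = -62 to +39 the handle is free at both sides and below, down to the base plate. The lens lifts straight up.
- board: Fixed light wood board 180 (x) by 220 (y) by 18 mm, origin at the centre of its underside, z up. On it a teal carved printing block, 120 by 190 mm, centred at x = -22 mm, its top 40 mm above the table. At x = +72 mm, y = 0 stands a steel post, 8 mm thick, up to 190 mm above the table, carrying the orange bar.
- focus_bar (a point): Centre (at mid-thickness) of the orange cross-bar that marks the focal height: 80 mm long (board's y), 8 by 6 mm high, on an orange collar (14 high) on the post, 59 mm from the board's origin along its x. Height differs each time, about 95 to 155 mm above the table; the collar slides on the post against about 4 N of friction.
- yellow_dot: Round yellow paper dot, 20 mm diameter, on top of the carved block; origin at its centre on the block's surface, 40 mm above the table. Which end of the block it is at varies.
- red_dot: Round red paper dot, 20 mm diameter, on top of the carved block, about 80 to 120 mm from the yellow one; origin at its centre on the block's surface, 40 mm above the table.
- mug: White ceramic mug, loose, 76 mm diameter, 85 mm high, origin at the centre of its underside. To be left alone.
- jar: Green jar with black cap, loose, 60 mm diameter, 70 mm high, origin at the centre of its underside. To be left alone.
- brush: Wooden-handled brush, loose, about 200 mm long, lying on the table. To be left alone.

How it is judged (in metres and radians):
On the way, in this order (a step that is already met when the one before it is completed fails the run):
1. the lens, held by its handle, is still and level at the bar's height, centred over the yellow dot, for 0.8 s (horizontal distance between lens and yellow_dot below 0.014 m and z of lens in the frame of focus_bar between -0.009 and 0.009 m and angle between lens's own z axis and vertical below 0.14 rad and linear speed of lens below 0.03 m/s and contact force between lens and the fingers above 1 N and distance between the grasp point and lens above 0.045 m and contact force between lens and board below 0.2 N and contact force between lens and rest below 0.2 N), for 0.8 s.
2. the same over the red dot (horizontal distance between lens and red_dot below 0.014 m and z of lens in the frame of focus_bar between -0.009 and 0.009 m and angle between lens's own z axis and vertical below 0.14 rad and linear speed of lens below 0.03 m/s and contact force between lens and the fingers above 1 N and distance between the grasp point and lens above 0.045 m and contact force between lens and board below 0.2 N and contact force between lens and rest below 0.2 N), for 0.5 s.
At the end, for the whole second after the job is handed in: The gripper alone holds the lens by its handle (45 mm or more from glass centre): within 14 mm sideways of the red dot, 9 mm of the bar's height, tilt under 8 degrees, under 30 mm/s; bar shifted under 8 mm; mug, jar, brush under 20 mm (all of step 2 and distance of focus_bar from where it was at the start of the episode below 0.008 m and distance of each of mug, jar, brush from where it was at the start of the episode below 0.02 m); the arm keeps its last pose, push and grip.
It fails at once if the lens touches the board, block or post (over 1 N) (contact force between lens and board above 1 N).
It fails at once if the orange bar is shifted 8 mm or more (distance of focus_bar from where it was at the start of the episode above 0.008 m).
It fails at once if the mug is moved 20 mm or more (distance of mug from where it was at the start of the episode above 0.02 m).
It fails at once if the jar is moved 20 mm or more (distance of jar from where it was at the start of the episode above 0.02 m).
It fails at once if the brush is moved 20 mm or more (distance of brush from where it was at the start of the episode above 0.02 m).
It also fails if it takes over 50 s, if anything falls off the work surface, if the arm or the gripper's body presses on something with over 40 N, if the wrist force passes 120 N, or if a joint passes its speed limit or range.

## Robot

A 7-joint arm with a two-finger parallel gripper is mounted at the origin on the work surface. World frame = base frame: x ahead of the robot, y to its left, z up, the work surface at z = 0. Lengths are in mm, angles in rad, forces in N, time in s.
With the tool pointing down it reaches from about 425 to 950 mm from the base axis. Payload 4.7 kg.
Tool frame: the origin (TCP) lies at the centre of the arm's flange, where the gripper is bolted on; the fingertips stand 173 mm ahead of it and the grasp point (between the pads) lies 155 mm ahead of it; z points along the fingers, y is the direction in which the jaws open and shut (so a half turn about z gives the same grasp; the last joint's range is limited). The gripper opens to 85 mm and grips with 20 to 120 N. Pads are 22 mm wide; open, the fingers measure 114 mm over their backs; the gripper's body (76 mm by 85 mm) begins 54 mm behind the grasp point. The pads swing forward as they close: fully open they stand 13 mm farther back than shut.
Start: joints at [-1.265, 0.469, -0.049, 1.532, 0.024, 1.141, -0.082], TCP at [221.754, 637.539, 404.735] pointing down, gripper open.
Joint ranges: [-2.59, 2.59], [-0.33, 1.99], [-1.39, 1.29], [0.1, 2.45], [-1.04, 4.18], [0.21, 1.99], [-2.66, 2.66]. Speed limits (rad/s): [2.57, 2.57, 3.14, 3.14, 3.14, 3.14, 3.14].

## Interface

Orientations are given as [roll, pitch, yaw] about the fixed x, y, z axes, in that order (R = Rz(yaw) Ry(pitch) Rx(roll)).
In Python, from bench import arm gives the robot as it stands. The module is installed in compiled form; this text tells all that it offers.
- The arm moves only by the tool carry_out, never from a script. Its argument "motion" is a list that holds one entry, the list of rows, each a list of 7 numbers: the shift along the tool's x, y, z as a fraction of full scale, then the turn, a rotation vector about the tool's x, y, z as a fraction of full scale, then the opening, from -1 (shut) to 1 (fully open). In form: [[[x, y, z, ax, ay, az, claw], ...]]. A call has 1 to 20 rows; each row shifts and turns the pose as measured when the row begins, along the tool's axes as they then stand; what a row does not reach is not made up. Full scale, the value 1, is 25 mm for a shift and 0.1 rad for a turn. A row lasts 1/12 s, in which the tool goes at most 41.7 mm and 7.16 degrees, less where a joint would pass 70% of its speed; a pose out of reach is approached as far as the arm can. A call with a number of a shift or a turn outside -1 to 1 is refused whole. A call with a gripper value outside its range is refused whole. The fingers move at their own pace and stop on an object; "force" is the grip in N (left out, the last holds). Time passes only in rows, so rows that do not move let the fingers close. It gives the time, the measured TCP pose, the force and the opening at its end, in the units of the state.
- arm.state(): the state, without advancing time (a new reading comes with each control period).
- arm.read_camera(name): name is "side" or "top" or "wrist"; returns a dict with "image" (384x512x3 uint8, blue, green, red), "range_z" (384x512 float32, mm along the optical axis (not along the pixel's ray), 0 where there is no reading), "mtx" (3x3 intrinsics, pixels), "R" (3x3) and "t" (3): a world point X has camera coordinates R X + t. Camera axes: x right, y down, z forward; pixel columns grow to the right and rows downward; lengths in mm; the calibration is good to about 2 mm. A picture is of the moment at which its call begins.
- arm.finish_job(): hands the job in, once; it reports no verdict.
Trained networks look in the newest picture that a camera, given by its name, has taken for a name from the list of things; names that differ only in an ending like _2 or _b are one class to them, and where a whole thing is asked for, a point or a joint stands for the part that bears it (a point fixed in the world has none). Each returns a list of dicts, best first, with "score" (0 to 1); they miss things now and then, are a little off and sometimes report something else, mostly with a low value. They report only what shows in the picture. A call takes as long as a camera call.
- arm.silhouettes(name, camera): "pixels" (384x512 bool, what is visible of it) and "rect" ([centre column, centre row, width, height] in pixels, round what is visible of it).
The state is a dict: "t": time; "joint_pos": joint angles; "joint_vel": joint speeds; "joint_torque": joint torques, N m; "position": TCP position; "ee_rot": TCP orientation; "wrist_force": force on the tool from outside, world axes, zero at the start; "wrist_torque": the same for the moment, N m; "width": finger opening in mm.
Only numpy, scipy, OpenCV 4.12 (cv2) and the standard library are available. Lean on these libraries where they do the work, as an engineer would, in place of code of your own. Each camera call takes 0.05 s, during which the arm holds its last target.

## Working session

There is one attempt and no reset: what is moved stays moved. The work goes in short steps, Python scripts to look and compute and a tool call to move; the robot and the scene stay as the last step left them, time stands still between calls to the robot, and variables do not carry over. Pictures are saved under pics/ and viewed, and the job is handed in when it is done.

Besides the shell and the picture viewer there is one more tool, called after "Request:" as name(argument=value, ...), one argument or row to a line, values as JSON. carry_out: Moves the arm, as the interface text tells. Shift numbers are shares of 25 mm and turn numbers shares of 0.1 rad, none past 1 either way. Its arguments: {"type":"object","properties":{"motion":{"type":"array"},"force":{"type":"number"}},"required":["motion"]}

```bash
mkdir -p pics; cat > h.py <<'E'
import numpy as np, cv2
from bench import arm
def world(c,us,vs,zs):
    K=c["mtx"];p=np.stack([(us-K[0,2])/K[0,0]*zs,(vs-K[1,2])/K[1,1]*zs,zs],-1)
    return (p-c["t"])@c["R"]
def cloud(c,mask):
    v,u=np.nonzero(mask&(c["range_z"]>0)); return world(c,u,v,c["range_z"][v,u].astype(float))
def proj(c,X):
    p=c["R"]@np.array(X,float)+c["t"]; p=c["mtx"]@p; return p[:2]/p[2]
def rayz(c,u,v,z):
    d=np.linalg.solve(c["mtx"],[u,v,1.]); d=c["R"].T@d; o=-c["R"].T@c["t"]; return o+d*(z-o[2])/d[2]
E
python3 - <<'E'
from h import *
s=arm.state();print(s)
for n in ["side","top","wrist"]:
    c=arm.read_camera(n); cv2.imwrite(f"pics/{n}0.png",c["image"])
    np.savez(f"{n}0.npz",**c)
    print(n,-c["R"].T@c["t"])
    for k in ["lens","rest","board","focus_bar","yellow_dot","red_dot","mug","jar","brush"]:
        for r in arm.silhouettes(k,n)[:2]:
            P=cloud(c,r["pixels"]); 
            print(n,k,round(r["score"],2),np.round(r["rect"]),np.round(np.median(P,0)) if len(P) else None, r["pixels"].sum())
E
```

```text
{'t': 0.0, 'joint_pos': array([-1.26487842,  0.46945178, -0.0486451 ,  1.53372595,  0.02410189,
        1.14098021, -0.08231825]), 'joint_vel': array([ 5.85103046e-05, -7.10115542e-04,  1.90720990e-04,  1.74704452e-04,
       -6.20315538e-04,  1.25843493e-03,  1.25746380e-03]), 'joint_torque': array([-1.21239231e-03, -5.10320306e+01, -4.74809075e-02, -2.37714708e+01,
        1.06543419e-02,  7.71366816e-03, -7.43808556e-06]), 'position': array([221.67341342, 637.29387497, 403.64070253]), 'ee_rot': array([-3.13961388e+00,  5.22398999e-05,  2.80683443e+00]), 'wrist_force': array([ 0.06563878,  0.44677246, -0.21762541]), 'wrist_torque': array([ 0.00547054, -0.01896983,  0.01240718]), 'width': 85.43981774645498}
side [ 402.25181331 -675.14635559  959.53503617]
side lens 0.73 [214. 176.  58.  20.] [564. 171.  49.] 506
side rest 0.87 [215. 188.  57.  17.] [518. 156.  11.] 761
side board 0.64 [250. 261.  69.  80.] [ 544. -190.   39.] 4093
side focus_bar 0.67 [270. 236.  17.  26.] [ 610. -175.  117.] 141
side mug 0.6 [294. 195.  33.  32.] [767.  -0.  52.] 771
side jar 0.93 [285. 361.  24.  32.] [ 539. -478.   69.] 610
side brush 0.78 [208. 126.  49.  18.] [593. 468.  17.] 385
top [ 340.93910982  -18.22346055 1284.0807046 ]
top lens 0.74 [389. 243.  29.  23.] [ 535. -460.   68.] 336
top lens 0.65 [204. 228.  28.  59.] [568. 171.  49.] 577
top rest 0.87 [204. 233.  39.  57.] [494. 169.  10.] 810
top board 0.61 [300. 233.  71.  70.] [ 540. -167.   38.] 3486
top board 0.34 [204. 232.  45.  53.] [495. 167.  10.] 760
top focus_bar 0.39 [309. 210.  23.   9.] [ 605. -172.  116.] 63
top yellow_dot 0.64 [308. 210.   5.   3.] [ 607. -171.  116.] 18
top mug 0.96 [258. 163.  24.  23.] [776.   2.  38.] 511
top jar 0.71 [392. 242.  22.  22.] [ 535. -462.   68.] 339
top brush 0.79 [119. 206.  14.  55.] [602. 472.  17.] 548
wrist [145.99868721 662.59310516 374.3184517 ]
```

```bash
python3 - <<'E'
import cv2
a=cv2.imread("pics/side0.png"); b=cv2.imread("pics/top0.png")
cv2.imwrite("pics/side0c.png",cv2.resize(a[150:320,170:340],None,fx=3.5,fy=3.5,interpolation=cv2.INTER_CUBIC)[:600])
cv2.imwrite("pics/top0c.png",cv2.resize(b[140:300,170:360],None,fx=3.7,fy=3.7,interpolation=cv2.INTER_CUBIC)[:600])
E
```

```text
(no output)
```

View pics/side0.png

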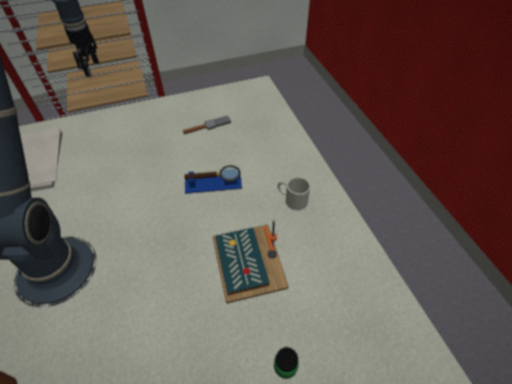

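View pics/top0.png

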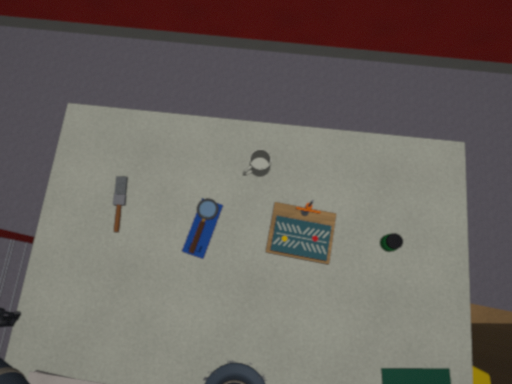

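```bash
ls -la pics
```

```text
total 1376
drwxr-xr-x 2 agent agent   4096 Dec  6 22:39 .
drwxr-xr-x 3 agent agent   4096 Dec  6 22:38 ..
-rw-r--r-- 1 agent agent 259136 Dec  6 22:38 side0.png
-rw-r--r-- 1 agent agent 292961 Dec  6 22:39 side0c.png
-rw-r--r-- 1 agent agent 199547 Dec  6 22:38 top0.png
-rw-r--r-- 1 agent agent 288984 Dec  6 22:39 top0c.png
-rw-r--r-- 1 agent agent 349893 Dec  6 22:38 wrist0.png
```

View pics/side0c.png

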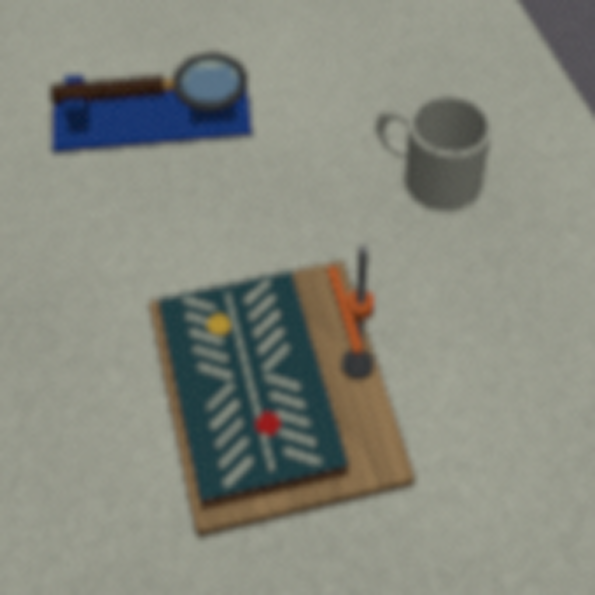

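View pics/top0c.png

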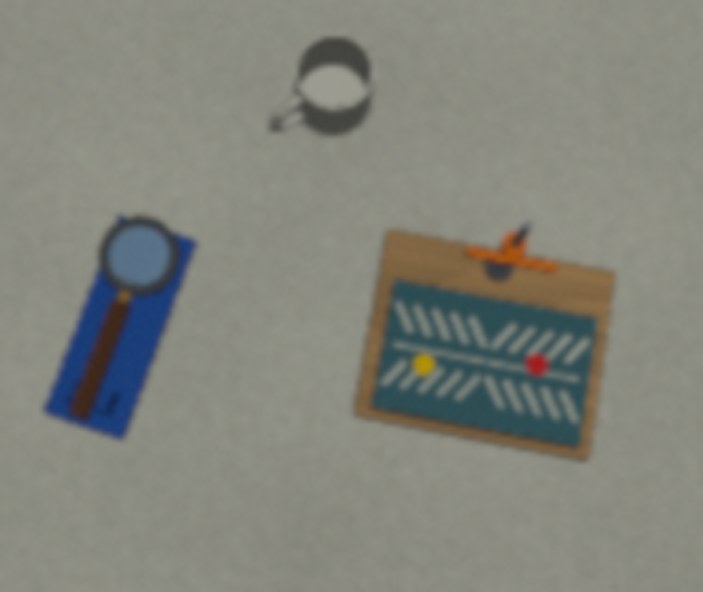

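The side view shows the lens at about (214,176), with the handle to the left. Yellow dot ≈ (233,242), red dot ≈ (247,271), bar ≈ (270,236). In the top view the lens is at (206,208), yellow ≈ (285,238), red ≈ (315,239) and the bar ≈ (309,210). In the top view, "lens" scored highest on the jar, so I'm ignoring that hit.

```bash
cat > m.py <<'E'
from h import *
def blobs(img):
    hsv=cv2.cvtColor(img,cv2.COLOR_BGR2HSV); H,S,V=[hsv[...,i].astype(int) for i in range(3)]
    return dict(yellow=(abs(H-23)<=5)&(S>150)&(V>110), red=((H<=3)|(H>=175))&(S>150)&(V>90), orange=(H>=5)&(H<=15)&(S>170)&(V>110))
def big(m):
    n,l,st,ce=cv2.connectedComponentsWithStats(m.astype(np.uint8))
    return [(l==i,st[i,4],ce[i]) for i in np.argsort(-st[1:,4])[:3]+1]
E
python3 - <<'E'
from m import *
for n in ["side","top"]:
    c=dict(np.load(f"{n}0.npz")); B=blobs(c["image"])
    roi=np.zeros((384,512),bool)
    if n=="side": roi[215:310,205:295]=1
    else: roi[190:270,260:345]=1
    for k,m in B.items():
        for mm,a,ce in big(m&roi)[:2]:
            P=cloud(c,mm)
            z=40
            print(n,k,a,np.round(ce,1),"ray40",np.round(rayz(c,*ce,40),1),"cloud",np.round(np.median(P,0)) if len(P) else 0, np.round(np.percentile(P[:,2],[10,50,90])) if len(P) else 0)
E
```

```text
side yellow 21 [232.1 242.2] ray40 [ 516.5 -108.8   40. ] cloud [ 516. -111.   42.] [40. 42. 44.]
side red 28 [246.1 270.4] ray40 [ 527.  -210.8   40. ] cloud [ 527. -212.   42.] [41. 42. 44.]
side orange 87 [269.6 238. ] ray40 [ 626.9 -131.8   40. ] cloud [ 607. -178.  117.] [114. 117. 121.]
top yellow 21 [284. 238.] ray40 [ 514.1 -111.5   40. ] cloud [ 513. -111.   41.] [38. 41. 46.]
top red 17 [314.6 238. ] ray40 [ 524.9 -214.1   40. ] cloud [ 525. -215.   41.] [38. 41. 44.]
top orange 73 [307.5 208.9] ray40 [ 622.1 -183.2   40. ] cloud [ 604. -172.  116.] [113. 116. 121.]
```

View pics/wrist0.png

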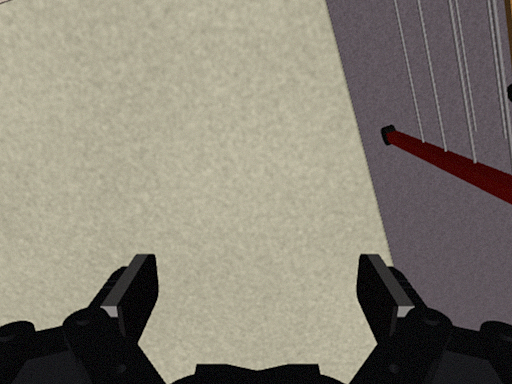

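Wrist view: bare table, with the fingers at the bottom corners, so the image's up direction is tool +x. Next I need the lens pose.

```bash
python3 - <<'E'
from m import *
for n,roi in [("side",(155,205,175,250)),("top",(190,265,175,230))]:
    c=dict(np.load(f"{n}0.npz"));img=c["image"]; hsv=cv2.cvtColor(img,cv2.COLOR_BGR2HSV)
    R=np.zeros((384,512),bool);R[roi[0]:roi[1],roi[2]:roi[3]]=1
    H,S,V=[hsv[...,i].astype(int) for i in range(3)]
    wood=R&((H<20)|(H>165))&(V<100)&(S>70)
    glass=R&(H>95)&(H<115)&(S>50)&(S<160)&(V>110)
    for k,m in dict(wood=wood,glass=glass).items():
        for mm,a,ce in big(m)[:1]:
            v,u=np.nonzero(mm)
            P=np.array([rayz(c,x,y,50 if k=="wood" else 45) for x,y in zip(u,v)])
            pc=P[:,:2]-P[:,:2].mean(0); w,vec=np.linalg.eigh(np.cov(pc.T)); d=vec[:,1]*np.sign(vec[0,1])
            t=pc@d
            print(n,k,a,np.round(ce,1),np.round(P.mean(0)),"yaw",np.degrees(np.arctan2(d[1],d[0])).round(1),"len",np.ptp(t).round(),"zmed",np.median(cloud(c,mm)[:,2]).round())
E
```

```text
side wood 109 [200.6 175. ] [490. 179.  50.] yaw -13.8 len 106.0 zmed 52.0
side glass 112 [229.6 173.1] [588. 159.  45.] yaw -16.1 len 52.0 zmed 48.0
top wood 122 [196.8 235.8] [490. 180.  50.] yaw -13.0 len 118.0 zmed 52.0
top glass 182 [207.1 208.6] [586. 158.  45.] yaw -77.6 len 49.0 zmed 47.0
```

Lens centre is about (587,158) with yaw about -13°. The centre-to-handle-middle distance comes out at 99 mm against 101 expected, which is consistent. Now I'll translate above the handle.

Request:
carry_out(
  motion=[
    [[-0.96,-0.75,0,0,0,0,1],[-0.96,-0.75,0,0,0,0,1],[-0.96,-0.75,0,0,0,0,1],[-0.96,-0.75,0,0,0,0,1],[-0.96,-0.75,0,0,0,0,1],[-0.96,-0.75,0,0,0,0,1],[-0.96,-0.75,0,0,0,0,1],[-0.96,-0.75,0,0,0,0,1],[-0.96,-0.75,0,0,0,0,1],[-0.96,-0.75,0,0,0,0,1],[-0.96,-0.75,0,0,0,0,1],[-0.96,-0.75,0,0,0,0,1],[-0.96,-0.75,0,0,0,0,1],[-0.96,-0.75,0,0,0,0,1],[-0.96,-0.75,0,0,0,0,1],[-0.96,-0.75,0,0,0,0,1],[-0.96,-0.75,0,0,0,0,1],[-0.96,-0.75,0,0,0,0,1]],
  ],
  force=60,
)

```text
t: 3.0
position: [528.3, 164.6, 403.7]
ee_rot: [3.132, -0.002, 2.825]
wrist_force: [0.3, 1.0, -0.3]
width: 85.2
```

Request:
carry_out(
  motion=[
    [[0,0,0,0,0,1,1],[0,0,0,0,0,1,1],[0,0,0,0,0,1,1],[0,0,0,0,0,1,1],[0,0,0,0,0,1,1],[0,0,0,0,0,1,1],[0,0,0,0,0,1,1],[0,0,0,0,0,1,1],[0,0,0,0,0,1,1],[0,0,0,0,0,1,1],[0,0,0,0,0,1,1],[0,0,0,0,0,1,1],[0,0,0,0,0,1,1],[0,0,0,0,0,1,1],[0,0,0,0,0,1,1],[0,0,0,0,0,1,1],[0,0,0,0,0,1,1],[0,0,0,0,0,1,1],[0,0,0,0,0,1,1],[0,0,0,0,0,1,1]],
  ],
)

```text
t: 4.67
position: [532.9, 153.5, 407.1]
ee_rot: [-3.14, -0.014, 0.708]
wrist_force: [-0.8, 0.2, 0.9]
width: 85.7
```

```bash
python3 - <<'E'
from bench import arm
s=arm.state();print(s["joint_pos"].round(2),s["position"].round(1),s["ee_rot"].round(3))
E
```

```text
[-0.8   0.29  0.56  1.85 -0.18  1.04 -1.04] [532.9 153.5 407.1] [-3.14  -0.014  0.708]
```

Request:
carry_out(
  motion=[
    [[0,0,0,0,0,1,1],[0,0,0,0,0,1,1],[0,0,0,0,0,1,1],[0,0,0,0,0,1,1],[0,0,0,0,0,1,1],[0,0,0,0,0,1,1],[0,0,0,0,0,1,1],[0,0,0,0,0,1,1],[0,0,0,0,0,0.5,1],[0,0,0,0,0,0,1],[0,0,0,0,0,0,1]],
  ],
)

```text
t: 5.58
position: [532.4, 154.7, 408.6]
ee_rot: [-3.127, -0.009, -0.185]
wrist_force: [-0.3, -0.4, -0.4]
width: 85.4
```

```bash
python3 - <<'E'
from h import *
s=arm.state();print(s["joint_pos"].round(2),s["position"].round(1),s["ee_rot"].round(3))
c=arm.read_camera("wrist");np.savez("wrist1.npz",**c);cv2.imwrite("pics/wrist1.png",c["image"])
print(-c["R"].T@c["t"]); print(c["R"].round(3)); print(c["mtx"])
E
```

```text
[-0.94  0.31  0.74  1.85 -0.25  1.05 -1.86] [532.4 154.7 408.6] [-3.127 -0.009 -0.185]
[610.26367399 139.46900952 378.9179353 ]
[[-0.183 -0.983 -0.014]
 [-0.938  0.17   0.301]
 [-0.294  0.068 -0.953]]
[[346.15101103   0.         256.98843133]
 [  0.         346.15101103 188.99842628]
 [  0.           0.           1.        ]]
```

View pics/wrist1.png

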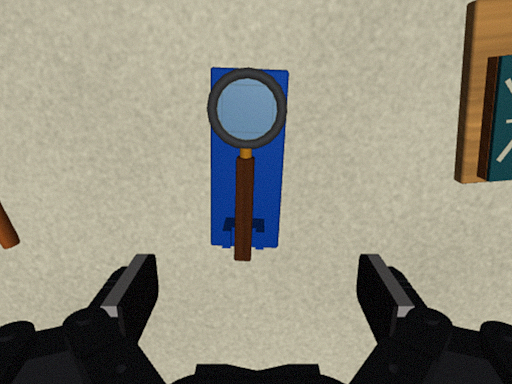

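The wrist view shows the rim centred near (247,108), with the handle running down to (243,260). I'll measure the pose precisely.

```bash
cat > lens.py <<'E'
from m import *
def lenspose(c,z=45.):
    hsv=cv2.cvtColor(c["image"],cv2.COLOR_BGR2HSV);H,S,V=[hsv[...,i].astype(int) for i in range(3)]
    roi=np.zeros(H.shape,bool);roi[:250,150:350]=1
    rim=roi&(S<60)&(V<110); glass=roi&(H>95)&(H<115)&(S>30)&(S<170)&(V>100)
    wood=roi&((H<20)|(H>165))&(V<110)&(S>100)
    out={}
    for k,m,zz in [("rim",rim,z+5),("glass",glass,z),("wood",wood,z+7)]:
        mm,a,ce=big(m)[0]; v,u=np.nonzero(mm)
        P=np.array([rayz(c,x,y,zz) for x,y in zip(u,v)])[:,:2]
        hull=cv2.convexHull(P.astype(np.float32))
        (cx,cy),r=cv2.minEnclosingCircle(hull); rr=cv2.minAreaRect(P.astype(np.float32))
        print(k,a,"circ",round(cx,1),round(cy,1),"r",round(r,1),"rect",np.round(rr[0],1),np.round(rr[1],1),round(rr[2],1),"zmed",np.median(cloud(c,mm)[:,2]).round(1))
E
python3 - <<'E'
from lens import *
lenspose(dict(np.load("wrist1.npz")))
E
```

```text
rim 2115 circ 587.1 158.4 r 37.1 rect [586.9 158. ] [72.7 73. ] 33.6 zmed 49.5
glass 2857 circ 586.7 158.5 r 28.3 rect [586.5 158.6] [55.7 55.8] 29.6 zmed 47.2
wood 1578 circ 499.9 179.8 r 54.2 rect [499.6 178.2] [ 16.9 107.7] 77.2 zmed 52.1
```

Lens is at (587,158.3) with yaw -12.8°. The rim radius and handle width agree with the given sizes. Next, a helper to turn targets into tool-frame units.

```bash
cat > go.py <<'E'
from h import *
from scipy.spatial.transform import Rotation as Ro
def need(gp,yaw,s=None):
    s=s or arm.state(); R=Ro.from_euler("xyz",s["ee_rot"]); T=Ro.from_euler("xyz",[np.pi,0,yaw])
    tcp=np.array(gp,float)+[0,0,155]
    d=R.inv().apply(tcp-s["position"])/25; r=(R.inv()*T).as_rotvec()/0.1
    print("t",s["t"],"pos",s["position"].round(1),"rot",s["ee_rot"].round(4),"w",round(s["width"],1)); print("shift units",d.round(2),"turn units",r.round(2))
E
python3 -c "
from go import *
need([518.7,173.8,140],-0.223)"
```

```text
t 5.6333 pos [532.4 154.8 408.6] rot [-3.1268 -0.0089 -0.1848] w 85.6
shift units [-0.72 -0.58  4.55] turn units [-0.15 -0.09  0.38]
```

Request:
carry_out(
  motion=[
    [[-0.36,-0.29,0.8,-0.15,-0.09,0.38,1],[-0.36,-0.29,0.8,0,0,0,1],[0,0,0.8,0,0,0,1],[0,0,0.8,0,0,0,1],[0,0,0.8,0,0,0,1],[0,0,0.5,0,0,0,1],[0,0,0,0,0,0,1],[0,0,0,0,0,0,1]],
  ],
)

```text
t: 6.3
position: [518.8, 174.2, 293.9]
ee_rot: [-3.137, -0.003, -0.214]
wrist_force: [0.6, 0.0, 0.7]
width: 85.2
```

```bash
python3 -c "
from go import *
need([518.7,173.8,45],-0.223)"
```

```text
t 6.3 pos [518.8 174.2 293.9] rot [-3.1365e+00 -3.1000e-03 -2.1440e-01] w 85.2
shift units [-0.01  0.04  3.76] turn units [-0.05 -0.03  0.09]
```

Request:
carry_out(
  motion=[
    [[0,0.04,0.7,-0.05,-0.03,0.09,1],[0,0,0.7,0,0,0,1],[0,0,0.7,0,0,0,1],[0,0,0.7,0,0,0,1],[0,0,0.5,0,0,0,1],[0,0,0.4,0,0,0,1],[0,0,0.1,0,0,0,1],[0,0,0,0,0,0,1]],
  ],
)

```text
t: 6.97
position: [524.2, 174.9, 203.2]
ee_rot: [-3.13, -0.013, -0.219]
wrist_force: [0.4, -0.8, 0.7]
width: 85.2
```

```bash
python3 - <<'E'
from go import *
need([518.7,173.8,45],-0.223)
c=arm.read_camera("wrist");cv2.imwrite("pics/wrist2.png",c["image"])
print(arm.state()["wrist_force"])
E
```

```text
t 6.9667 pos [524.2 174.9 203.2] rot [-3.1299 -0.0126 -0.2194] w 85.2
shift units [-0.21  0.09  0.12] turn units [-0.12 -0.13  0.04]
[-0.00167869  0.54491875 -0.09348286]
```

View pics/wrist2.png

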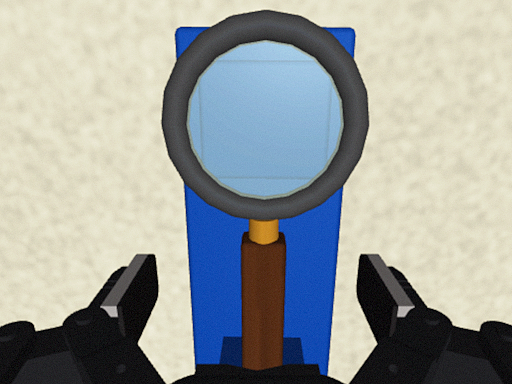

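The handle sits between the fingers, at column 263 against their midpoint of 257. I'll trim the pose, then close.

Request:
carry_out(
  motion=[
    [[-0.21,0.09,0.12,-0.12,-0.13,0.04,1],[0,0,0,0,0,0,1],[0,0,0,0,0,0,1]],
  ],
)

```text
t: 7.27
position: [519.0, 173.8, 202.1]
ee_rot: [-3.141, -0.001, -0.224]
wrist_force: [-0.5, -1.7, 0.5]
width: 85.6
```

```bash
python3 - <<'E'
from go import *
need([518.7,173.8,45],-0.223)
E
```

```text
t 7.2667 pos [519.  173.8 202.1] rot [-3.1406e+00 -1.4000e-03 -2.2380e-01] w 85.6
shift units [-0.01  0.    0.09] turn units [-0.01 -0.01 -0.01]
```

Request:
carry_out(
  motion=[
    [[0,0,0.1,0,0,0,-1],[0,0,0,0,0,0,-1],[0,0,0,0,0,0,-1],[0,0,0,0,0,0,-1],[0,0,0,0,0,0,-1],[0,0,0,0,0,0,-1],[0,0,0,0,0,0,-1],[0,0,0,0,0,0,-1],[0,0,0,0,0,0,-1],[0,0,0,0,0,0,-1]],
  ],
  force=60,
)

```text
t: 8.1
position: [519.4, 174.2, 200.9]
ee_rot: [-3.139, -0.003, -0.223]
wrist_force: [-0.4, -0.5, 0.2]
width: 16.9
```

```bash
python3 - <<'E'
from go import *
need([518.7,173.8,45],-0.223)
E
```

```text
t 8.1 pos [519.4 174.2 200.9] rot [-3.1388 -0.0032 -0.2232] w 16.9
shift units [-0.02  0.02  0.03] turn units [-0.03 -0.03 -0.  ]
```

The grip width is 16.9 mm, so the handle is held. Lifting straight up.

Request:
carry_out(
  motion=[
    [[0,0,-0.3,0,0,0,-1],[0,0,-0.5,0,0,0,-1],[0,0,-0.8,0,0,0,-1],[0,0,-0.8,0,0,0,-1],[0,0,-0.8,0,0,0,-1],[0,0,-0.8,0,0,0,-1],[0,0,-0.8,0,0,0,-1],[0,0,-0.6,0,0,0,-1],[0,0,0,0,0,0,-1],[0,0,0,0,0,0,-1]],
  ],
)

```text
t: 8.93
position: [518.1, 172.0, 348.3]
ee_rot: [-3.138, -0.003, -0.226]
wrist_force: [-0.5, -0.1, -1.4]
width: 17.2
```

```bash
python3 - <<'E'
from go import *
need([518.7,173.8,165],-0.223)
c=arm.read_camera("wrist");np.savez("wrist3.npz",**c);cv2.imwrite("pics/wrist3.png",c["image"])
from lens import *
s=arm.state(); lenspose(c,s["position"][2]-155)
E
```

```text
t 8.9333 pos [518.1 172.  348.3] rot [-3.1381e+00 -2.7000e-03 -2.2640e-01] w 17.2
shift units [ 0.   -0.07  1.13] turn units [-0.03 -0.03 -0.03]
rim 14093 circ 585.6 155.8 r 36.4 rect [584.9 158.5] [67.4 69.5] 81.7 zmed 197.1
glass 12357 circ 584.4 156.9 r 27.1 rect [582.5 157.4] [32.  48.8] 77.2 zmed 194.7
wood 1020 circ 539.2 166.3 r 9.9 rect [540.7 166. ] [17.4 12.3] 77.1 zmed 199.4
```

View pics/wrist3.png

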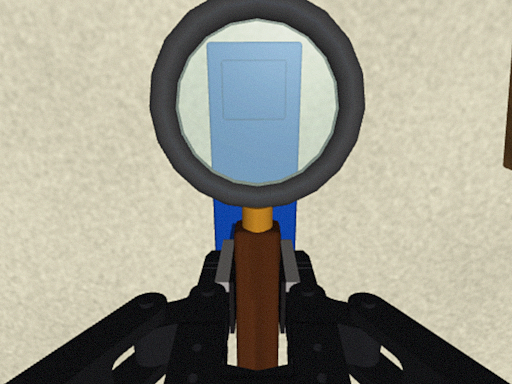

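The lens is lifted and level, with its origin about 156 mm below the TCP and about 69.4 mm ahead of it. I'm carrying it high toward the yellow dot.

Request:
carry_out(
  motion=[
    [[-0.03,0.3,0,0,0,0,-1],[-0.03,0.6,0,0,0,0,-1],[-0.03,0.75,0,0,0,0,-1],[-0.03,0.75,0,0,0,0,-1],[-0.03,0.75,0,0,0,0,-1],[-0.03,0.75,0,0,0,0,-1],[-0.03,0.75,0,0,0,0,-1],[-0.03,0.75,0,0,0,0,-1],[-0.03,0.75,0,0,0,0,-1],[-0.03,0.75,0,0,0,0,-1],[-0.03,0.75,0,0,0,0,-1],[-0.03,0.75,0,0,0,0,-1],[-0.03,0.75,0,0,0,0,-1],[-0.03,0.75,0,0,0,0,-1],[-0.03,0.75,0,0,0,0,-1],[0,0.5,0,0,0,0,-1],[0,0.2,0,0,0,0,-1],[0,0,0,0,0,0,-1]],
  ],
)

```text
t: 10.48
position: [418.0, -132.3, 333.5]
ee_rot: [3.126, 0.033, -0.246]
wrist_force: [0.1, 0.4, -0.3]
width: 17.0
```

```bash
python3 - <<'E'
from go import *
need([447.7,-94.8,193],-0.223)
c=arm.read_camera("wrist");np.savez("wrist4.npz",**c);cv2.imwrite("pics/wrist4.png",c["image"])
from m import *
for k,m in blobs(c["image"]).items():
    for mm,a,ce in big(m)[:2]:
        P=cloud(c,mm)
        print(k,a,ce.round(),"ray40",rayz(c,*ce,40).round(1),"cloud",np.median(P,0).round(1),np.percentile(P[:,2],[5,25,50,75,95]).round(1))
E
```

```text
t 10.4833 pos [ 418.  -132.3  333.5] rot [ 3.1261  0.0332 -0.2459] w 17.0
shift units [ 0.77 -1.73 -0.63] turn units [ 0.15  0.33 -0.23]
yellow 566 [258. 219.] ray40 [ 374.6 -128.3   40. ] cloud [ 439.4 -141.8  182.4] [180.  181.5 182.4 182.9 183.6]
yellow 3 [121.  42.] ray40 [528.3 -69.2  40. ] cloud [531.4 -62.1  18.6] [17.3 17.9 18.6 18.8 18.9]
red 126 [327.   2.] ray40 [ 518.2 -212.    40. ] cloud [ 517.9 -211.5   41.7] [40.1 41.1 41.7 42.1 42.8]
orange 2 [408.  68.] ray40 [ 463.4 -261.2   40. ] cloud [ 460.8 -270.5   17.6] [17.3 17.4 17.6 17.8 17.9]
orange 1 [106.   3.] ray40 [553.3 -68.7  40. ] cloud [558.2 -61.7  18.4] [18.4 18.4 18.4 18.4 18.4]
```

View pics/wrist4.png

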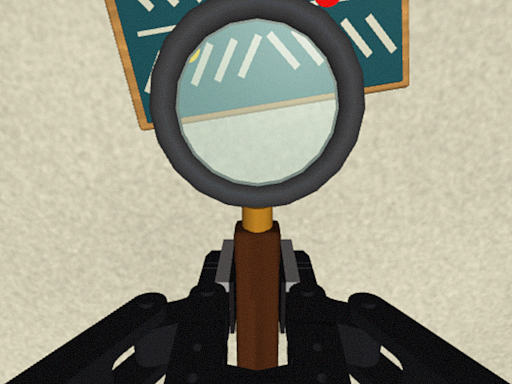

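It overshot, and the yellow dot now shows at the left through the glass at (195,55). Correcting gently, including the tilt.

Request:
carry_out(
  motion=[
    [[0.2,-0.4,0,0.15,0.33,-0.23,-1],[0.2,-0.5,0,0,0,0,-1],[0.2,-0.5,0,0,0,0,-1],[0.1,-0.2,0,0,0,0,-1],[0,0,0,0,0,0,-1],[0,0,0,0,0,0,-1]],
  ],
)

```text
t: 11.03
position: [446.0, -90.3, 331.6]
ee_rot: [3.141, 0.005, -0.216]
wrist_force: [-0.7, 0.4, -1.0]
width: 17.2
```

```bash
cat > look.py <<'E'
import sys
from go import *
from m import *
def look(tag):
    c=arm.read_camera("wrist");np.savez(tag+".npz",**c);cv2.imwrite(f"pics/{tag}.png",c["image"])
    for k,m in blobs(c["image"]).items():
        for mm,a,ce in big(m)[:2]:
            P=cloud(c,mm)
            if a>20: print(k,a,ce.round(),"ray40",rayz(c,*ce,40).round(1),"cloud",np.median(P,0).round(1),np.percentile(P[:,2],[5,25,50,75,95]).round(1))
    return c
E
python3 - <<'E'
from look import *
need([447.7,-94.8,193],-0.223)
look("wrist5")
E
```

```text
t 11.0333 pos [446.  -90.3 331.6] rot [ 3.1412  0.0053 -0.2161] w 17.2
shift units [ 0.1   0.16 -0.66] turn units [0.   0.05 0.07]
yellow 588 [257. 219.] ray40 [412.9 -84.9  40. ] cloud [472.3 -97.6 181.1] [178.8 180.3 181.1 181.7 182.3]
red 736 [405.  36.] ray40 [ 525.5 -214.    40. ] cloud [ 525.5 -213.4   41.8] [40.6 41.3 41.8 42.3 43. ]
```

View pics/wrist5.png

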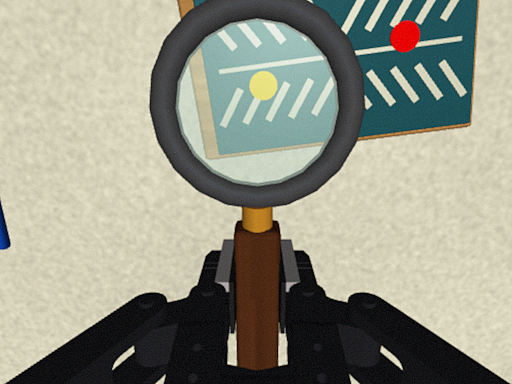

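The yellow dot shows through the glass at (263,86), and the red dot at (405,36) agrees with the fixed cameras. The bar is out of the wrist camera's frame, so I'll cross-check its height by triangulating from side and top.

```bash
python3 - <<'E'
from m import *
from scipy.optimize import minimize
c=dict(np.load("wrist5.npz")); print("yellow", rayz(c,263.3,86,40).round(1))
def box(cx,cy,z,yaw,lx,ly,lz):
    s=np.array([[i,j,k] for i in(-1,1) for j in(-1,1) for k in(-1,1)])*[lx/2,ly/2,lz/2]
    R=np.array([[np.cos(yaw),-np.sin(yaw),0],[np.sin(yaw),np.cos(yaw),0],[0,0,1]])
    return s@R.T+[cx,cy,z]
S=4
obs={}
for n,r in [("side",(222,255,255,285)),("top",(198,220,292,325))]:
    c=dict(np.load(f"{n}0.npz")); im=c["image"].astype(float)
    sub=cv2.resize(im[r[0]:r[1],r[2]:r[3]],None,fx=S,fy=S,interpolation=cv2.INTER_CUBIC)
    b,g,rr=sub[...,0],sub[...,1],sub[...,2]
    hsv=cv2.cvtColor(np.clip(sub,0,255).astype(np.uint8),cv2.COLOR_BGR2HSV).astype(int)
    m=(hsv[...,0]>=4)&(hsv[...,0]<=14)&(hsv[...,1]>165)&(hsv[...,2]>95)
    obs[n]=(c,r,m); print(n,m.sum()/S/S)
def render(p,n):
    c,r,m=obs[n]; o=np.zeros(m.shape,np.uint8); x,y,z,yaw=p
    px,py=x+13*np.cos(yaw),y+13*np.sin(yaw)
    for B in [box(x,y,z,yaw,8,80,6),box(px,py,z,yaw,18,18,14)]:
        q=np.array([proj(c,X) for X in B]); q=((q-[r[2],r[0]]+.5)*S*16).astype(np.int32)
        cv2.fillConvexPoly(o,cv2.convexHull(q),1,shift=4)
    return o>0
def cost(p,ns=("side","top")):
    p=[p[0],p[1],p[2],p[3]/100]
    return -sum((render(p,n)&obs[n][2]).sum()/(render(p,n)|obs[n][2]).sum() for n in ns)
best=None
for z in (105,110,115,120,125):
    r=minimize(cost,[603,-173,z,-8],method="Nelder-Mead",options=dict(initial_simplex=np.array([[603,-173,z,-8],[613,-173,z,-8],[603,-163,z,-8],[603,-173,z+6,-8],[603,-173,z,4]])))
    print(r.x.round(1),round(r.fun,3))
E
```

```text
yellow [ 513.9 -111.4   40. ]
side 92.5
top 80.0
[ 604.9 -173.9  108.6   -8.7] -1.319
[ 603.9 -173.5  113.4   -8.5] -1.326
[ 604.1 -173.   112.3   -8.1] -1.329
[ 604.1 -173.   112.5   -8.3] -1.326
[ 604.6 -172.9  110.6   -8.8] -1.329
```

The triangulated bar centre is at about 112.5 mm and the depth readings give 112–113. I'll aim for 113 and descend over the yellow dot at (514.5,-111).

Request:
carry_out(
  motion=[
    [[0.03,0.2,0.3,0,0.05,0.07,-1],[0,0,0.5,0,0,0,-1],[0,0,0.5,0,0,0,-1],[0,0,0.5,0,0,0,-1],[0,0,0.4,0,0,0,-1],[0,0,0.2,0,0,0,-1],[0,0,0,0,0,0,-1],[0,0,0,0,0,0,-1]],
  ],
)

```text
t: 11.75
position: [444.2, -99.5, 267.1]
ee_rot: [3.139, -0.001, -0.23]
wrist_force: [0.0, -0.2, -0.5]
width: 16.7
```

```bash
python3 - <<'E'
from look import *
need([446.8,-95.6,114],-0.223)
E
```

```text
t 11.75 pos [444.2 -99.5 267.1] rot [ 3.139e+00 -8.000e-04 -2.301e-01] w 16.7
shift units [ 0.07 -0.18 -0.08] turn units [ 0.03 -0.01 -0.07]
```

Request:
carry_out(
  motion=[
    [[0.07,-0.18,-0.08,0.03,-0.01,-0.07,-1],[0,0,0,0,0,0,-1],[0,0,0,0,0,0,-1]],
  ],
)

```text
t: 12.0
position: [447.6, -95.7, 270.3]
ee_rot: [-3.14, -0.002, -0.223]
wrist_force: [-0.4, -0.4, -1.0]
width: 16.9
```

```bash
python3 - <<'E'
from look import *
need([446.8,-95.6,114],-0.223)
c=look("wrist6")
s=arm.read_camera("side");np.savez("side6.npz",**s);cv2.imwrite("pics/side6.png",cv2.resize(s["image"][190:320,180:340],None,fx=4,fy=4,interpolation=cv2.INTER_CUBIC))
# lens plane from rim depth
hsv=cv2.cvtColor(c["image"],cv2.COLOR_BGR2HSV);S,V=hsv[...,1].astype(int),hsv[...,2].astype(int)
m=(S<60)&(V<110); m[215:]=0; m[:,:140]=0;m[:,380:]=0
mm,a,ce=big(m)[0]; P=cloud(c,mm); k=abs(P[:,2]-np.median(P[:,2]))<4; P=P[k]
A=np.c_[P[:,:2]-P[:,:2].mean(0),np.ones(len(P))]; co=np.linalg.lstsq(A,P[:,2],rcond=None)[0]
print("rim n",len(P),"top z",np.median(P[:,2]).round(1),"slopes",co[:2].round(3))
(cx,cy),r=cv2.minEnclosingCircle(cv2.convexHull(P[:,:2].astype(np.float32))); print("circ",cx,cy,r)
E
```

```text
t 12.0 pos [447.6 -95.7 270.3] rot [-3.1404e+00 -1.7000e-03 -2.2320e-01] w 16.9
shift units [-0.03  0.    0.05] turn units [-0.01 -0.02 -0.  ]
yellow 590 [257. 219.] ray40 [442.  -95.8  40. ] cloud [ 474.8 -103.2  120. ] [117.7 119.2 120.  120.6 121.4]
red 1281 [440.  31.] ray40 [ 525.5 -214.1   40. ] cloud [ 525.5 -213.1   41.9] [40.6 41.3 41.9 42.3 43. ]
rim n 15070 top z 119.0 slopes [-0.002 -0.001]
circ 514.281982421875 -112.10174560546875 37.56657791137695
```

View pics/wrist6.png

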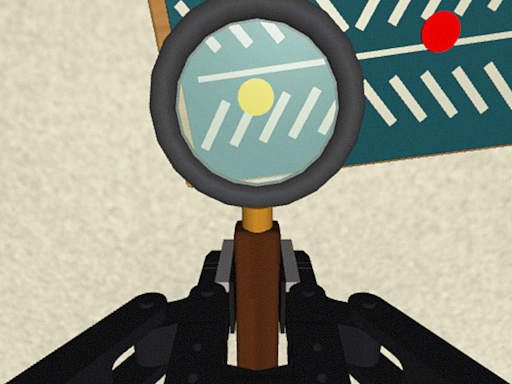

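View pics/side6.png

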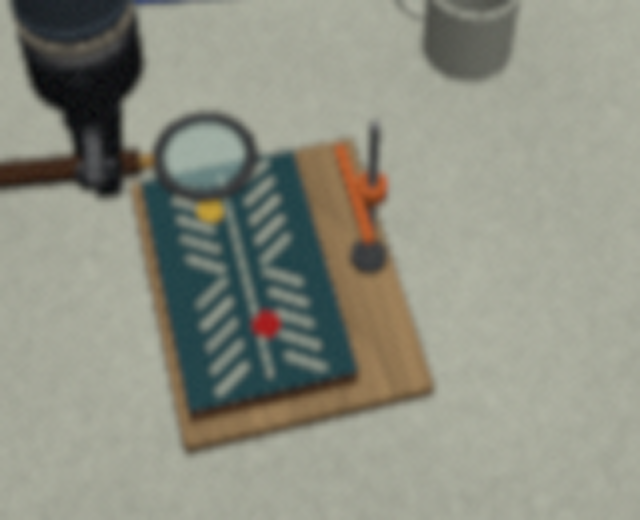

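Lens centre is (514.3,-112.1) against the dot at (514,-111.4). It is level within 0.002, at a height of about 113–114. The side view shows it clear of the bar. Holding for over a second.

Request:
carry_out(
  motion=[
    [[0,0,0,0,0,0,-1],[0,0,0,0,0,0,-1],[0,0,0,0,0,0,-1],[0,0,0,0,0,0,-1],[0,0,0,0,0,0,-1],[0,0,0,0,0,0,-1],[0,0,0,0,0,0,-1],[0,0,0,0,0,0,-1],[0,0,0,0,0,0,-1],[0,0,0,0,0,0,-1],[0,0,0,0,0,0,-1],[0,0,0,0,0,0,-1],[0,0,0,0,0,0,-1],[0,0,0,0,0,0,-1],[0,0,0,0,0,0,-1]],
  ],
)

```text
t: 13.35
position: [447.7, -95.5, 270.9]
ee_rot: [-3.14, -0.003, -0.223]
wrist_force: [-0.4, 0.6, -1.6]
width: 16.6
```

```bash
python3 - <<'E'
from look import *
s=arm.state();print(np.abs(s["joint_vel"]).max())
need([446.8,-95.6,114],-0.223)
need([525.6-67.7,-213.4+15.35,114],-0.223)
a=dict(np.load("side6.npz"));r=arm.silhouettes("lens","side")
for q in r[:2]:
    P=cloud(a,q["pixels"]);print(q["score"],np.median(P,0).round(),np.percentile(P[:,2],[50,75,90,95]).round())
for q in arm.silhouettes("focus_bar","side")[:1]:
    P=cloud(a,q["pixels"]);print(q["score"],np.median(P,0).round(),np.percentile(P[:,2],[50,75,90,95]).round())
E
```

```text
0.0025357356366311696
t 13.35 pos [447.7 -95.5 270.9] rot [-3.1397e+00 -3.0000e-03 -2.2270e-01] w 16.6
shift units [-0.03  0.01  0.07] turn units [-0.02 -0.03  0.  ]
t 13.35 pos [447.7 -95.5 270.9] rot [-3.1397e+00 -3.0000e-03 -2.2270e-01] w 16.6
shift units [1.3  3.91 0.07] turn units [-0.02 -0.03  0.  ]
0.91 [ 503. -102.  118.] [118. 121. 122. 123.]
0.41 [ 608. -178.  117.] [117. 119. 120. 121.]
```

Request:
carry_out(
  motion=[
    [[0.05,0.2,0.05,0,0,0,-1],[0.15,0.4,0,0,0,0,-1],[0.15,0.4,0,0,0,0,-1],[0.15,0.4,0,0,0,0,-1],[0.15,0.4,0,0,0,0,-1],[0.15,0.4,0,0,0,0,-1],[0.15,0.4,0,0,0,0,-1],[0.1,0.3,0,0,0,0,-1],[0.05,0.2,0,0,0,0,-1],[0,0,0,0,0,0,-1],[0,0,0,0,0,0,-1]],
  ],
)

```text
t: 14.37
position: [457.5, -183.3, 268.5]
ee_rot: [-3.141, -0.002, -0.222]
wrist_force: [0.0, -1.1, -0.3]
width: 17.0
```

```bash
python3 - <<'E'
from look import *
need([457.9,-198,114],-0.223)
E
```

```text
t 14.3667 pos [ 457.5 -183.3  268.5] rot [-3.1406e+00 -2.3000e-03 -2.2180e-01] w 17.0
shift units [ 0.15  0.57 -0.02] turn units [-0.01 -0.02  0.01]
```

Request:
carry_out(
  motion=[
    [[0.05,0.2,0,0,0,0,-1],[0.1,0.3,0,0,0,0,-1],[0,0.05,0,0,0,0,-1],[0,0,0,0,0,0,-1],[0,0,0,0,0,0,-1]],
  ],
)

```text
t: 14.78
position: [458.2, -197.6, 268.3]
ee_rot: [-3.14, -0.002, -0.219]
wrist_force: [0.6, 0.1, -1.7]
width: 17.0
```

```bash
cat > rim.py <<'E'
from look import *
def rim(c):
    hsv=cv2.cvtColor(c["image"],cv2.COLOR_BGR2HSV);S,V=hsv[...,1].astype(int),hsv[...,2].astype(int)
    m=(S<60)&(V<110); m[215:]=0; m[:,:140]=0;m[:,380:]=0
    mm,a,ce=big(m)[0]; P=cloud(c,mm); k=abs(P[:,2]-np.median(P[:,2]))<4; P=P[k]
    A=np.c_[P[:,:2]-P[:,:2].mean(0),np.ones(len(P))]; co=np.linalg.lstsq(A,P[:,2],rcond=None)[0]
    (cx,cy),r=cv2.minEnclosingCircle(cv2.convexHull(P[:,:2].astype(np.float32)))
    print("rim top z",np.median(P[:,2]).round(1),"slopes",co[:2].round(3),"circ",round(cx,1),round(cy,1),round(r,1))
E
python3 - <<'E'
from rim import *
need([457.9,-198,114],-0.223)
rim(look("wrist7"))
E
```

```text
t 14.7833 pos [ 458.2 -197.6  268.3] rot [-3.1396e+00 -1.5000e-03 -2.1930e-01] w 17.0
shift units [-0.01  0.02 -0.03] turn units [-0.02 -0.02  0.04]
yellow 967 [ 89. 155.] ray40 [ 514.4 -110.5   40. ] cloud [ 514.6 -111.4   41.7] [40.5 41.2 41.7 42.1 42.8]
yellow 623 [257. 219.] ray40 [ 453.5 -197.6   40. ] cloud [ 485.7 -204.8  117.9] [115.7 117.2 117.9 118.5 119.2]
rim top z 116.9 slopes [-0.002 -0.   ] circ 525.0 -213.5 37.6
```

View pics/wrist7.png

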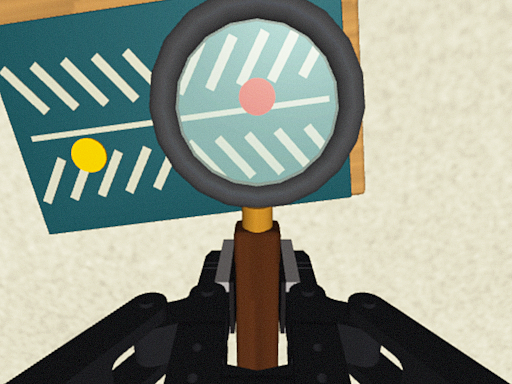

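The red dot is centred in the glass at (257,97). The lens is at (525.0,-213.5) against the dot at (525.5,-213.5), level, at a height of about 112. Holding.

Request:
carry_out(
  motion=[
    [[0,0,-0.03,0,0,0,-1],[0,0,0,0,0,0,-1],[0,0,0,0,0,0,-1],[0,0,0,0,0,0,-1],[0,0,0,0,0,0,-1],[0,0,0,0,0,0,-1],[0,0,0,0,0,0,-1],[0,0,0,0,0,0,-1],[0,0,0,0,0,0,-1],[0,0,0,0,0,0,-1],[0,0,0,0,0,0,-1],[0,0,0,0,0,0,-1],[0,0,0,0,0,0,-1],[0,0,0,0,0,0,-1]],
  ],
)

```text
t: 16.0
position: [458.3, -196.4, 269.0]
ee_rot: [-3.139, -0.001, -0.217]
wrist_force: [-0.7, 0.2, 0.3]
width: 17.1
```

```bash
python3 - <<'E'
from rim import *
need([457.9,-198,114],-0.223)
rim(look("wrist8"))
for n in ("side","top"):
    s=arm.read_camera(n); s0=dict(np.load(n+"0.npz"))
    cv2.imwrite(f"pics/{n}8.png",s["image"])
    roi=np.zeros((384,512),bool); y0,y1,x0,x1=(215,260,250,290) if n=="side" else (195,225,290,330); roi[y0:y1,x0:x1]=1
    for q in (s0,s):
        mm,a,ce=big(blobs(q["image"])["orange"]&roi)[0]; print(n,"bar",a,ce.round(1),np.median(cloud(q,mm),0).round(1))
    for k in ("mug","jar","brush"):
        for q in arm.silhouettes(k,n)[:1]: print(n,k,round(q["score"],2),np.round(q["rect"]))
E
```

```text
t 16.0 pos [ 458.3 -196.4  269. ] rot [-3.1388e+00 -9.0000e-04 -2.1730e-01] w 17.1
shift units [-0.    0.07 -0.  ] turn units [-0.03 -0.01  0.06]
yellow 968 [ 92. 153.] ray40 [ 514.4 -110.5   40. ] cloud [ 514.6 -111.4   41.7] [40.4 41.2 41.7 42.1 42.7]
yellow 620 [257. 219.] ray40 [ 453.2 -196.2   40. ] cloud [ 485.7 -203.4  118.7] [116.3 117.9 118.7 119.2 120. ]
rim top z 117.6 slopes [-0.002  0.001] circ 525.4 -211.9 37.6
side bar 87 [269.6 238. ] [ 606.9 -178.5  117.1]
side bar 83 [269.6 238.1] [ 606.9 -180.3  116.5]
side mug 0.83 [297. 194.  35.  34.]
side jar 0.71 [286. 361.  30.  32.]
side brush 0.79 [207. 125.  47.  14.]
top bar 73 [307.5 208.9] [ 604.  -172.   115.8]
top bar 71 [307.7 208.9] [ 603.8 -172.4  116.1]
top mug 0.66 [259. 163.  24.  27.]
top jar 0.57 [390. 243.  26.  22.]
top brush 0.56 [119. 204.  14.  55.]
```

View pics/side8.png

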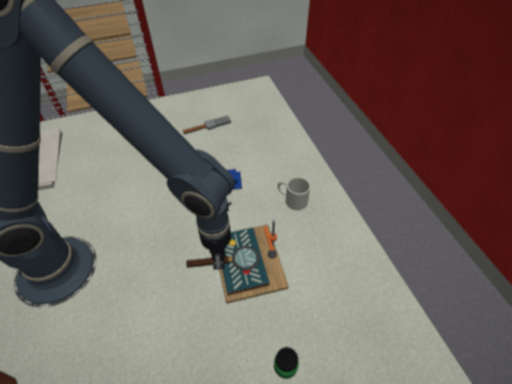

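The bar, mug, jar and brush haven't moved, and the lens is steady within about 2 mm of the red dot. Handing in.

```bash
python3 -c "
from bench import arm
print(arm.finish_job()); print(arm.state()['t'])"
```

```text
the job is handed in; nothing more can be done
None
the job is handed in; nothing more can be done
```

I took the lens by its handle, held it over the yellow dot for about 1.3 s, then over the red dot for about 1.2 s. I handed in at about 16 s with the lens still held up over red. No verdict is reported, so the figures below are my own measurements.

| | Lens centre (mm) | Dot (mm) | Sideways gap | Lens height | Tilt |
|---|---|---|---|---|---|
| Yellow hold | (514.3, -112.1) | (514.4, -111) | about 1 mm | about 113–114 mm | about 0.002 rad |
| Red, last check | (525.4, -211.9) | (525.5, -213.5) | about 2 mm | about 112–113 mm | about 0.002 rad |

- **Bar height:** I took it as about 112.5 mm. Fits to the camera images gave 108.6 to 113.4 mm and the depth readings 112 to 113 mm. Even the lowest leaves both holds inside the 9 mm limit.
- **Other objects:** the bar moved less than 0.3 pixel in the side and top pictures. The mug, jar and brush sit where they did at the start, to within a few pixels of detector noise.
- **Things that were off:**
  - The first carry toward the yellow dot overshot by about 45 mm while still high above the block, and I corrected it before lowering.
  - In the first top picture the detector's best "lens" hit was really the jar, so I ignored it.
  - The arm crept about 1 mm during the final hold.

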